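Lock the block camera onto its table stand

ROBOT

A 6-joint arm with a two-finger parallel gripper is mounted at the origin on a cart in front of the work surface, level with it; the furniture and walls round the work are solid. World frame = base frame: x ahead of the robot, y to its left, z up, the work surface at z = 0. Lengths are in m, angles in rad, forces in N, time in s.
With the tool pointing down it reaches from about 0.3 to 0.775 m from the base axis. Payload 14.6 kg.
Tool frame: the origin (TCP) lies on the centre line of the jaws, within the pads' length; the fingertips stand 19 mm ahead of it and the grasp point (between the pads) is the TCP; z points along the fingers, x is the direction in which the jaws open and shut, and the axes are right-handed (so a half turn about z gives the same grasp; the last joint's range is limited). The gripper opens to 94 mm and grips with 3 to 60 N. Pads are 16 mm wide; open, the fingers measure 119 mm over their backs; the gripper's body (75 mm by 177 mm) begins 78 mm behind the grasp point.
Start: joints at [1.09, 0.3, 1.521, -0, 1.321, -0.067], TCP at [0.221, 0.504, 0.202] pointing down, gripper open.
Joint ranges: [-3.03, 3.03], [-0.79, 2.21], [0.23, 2.52], [-1.04, 4.18], [0, 3.07], [-2.55, 2.55]. Speed limits (rad/s): [2.22, 2.22, 2.57, 3.14, 3.14, 3.14].

INTERFACE

Orientations are given as [roll, pitch, yaw] about the fixed x, y, z axes, in that order (R = Rz(yaw) Ry(pitch) Rx(roll)).
In Python, from station import ctrl, imaging gives the robot as it stands.
- The arm moves only by the shell command python3 -m handwheel 'ROWS' [OPENING] [FORCE]. ROWS is JSON, a list that holds one entry, the list of rows, each a list of 4 numbers: the shift along the tool's x, y, z in m, then the turn about the tool's z in rad. A call has 1 to 10 rows; each row shifts and turns the pose as measured when the row begins, along the tool's axes as they then stand; what a row does not reach is not made up. A row lasts 1/10 s, in which the tool goes at most 50 mm and 8.59 degrees, less where a joint would pass 70% of its speed; a pose out of reach is approached as far as the arm can. A call is refused whole if a number of a shift passes 0.05 or a number of a turn 0.15, either way. A call with a gripper value outside its range is refused whole. OPENING is the finger opening in m, from 0 to 0.094, set as the call begins (- or left out, the last holds). The fingers move at their own pace and stop on an object; FORCE is the grip in N (left out, the last holds). Time passes only in rows, so rows that do not move let the fingers close. It gives the time, the measured TCP pose, the force and the opening at its end, in the units of the state.
- ctrl.get_obs(): the state, without advancing time (a new reading comes with each control period).
- imaging.camera(name): name is "side" or "top"; returns the picture (480x640x3 uint8, red, green, blue); there is no depth.
- imaging.camera_model(name): a dict with "camera_matrix" (3x3 intrinsics, pixels), "k1" (the pictures are not rectified: a ray, as slopes to the right and down, at radius r is drawn at 1 + k1 r^2 times it, then the intrinsics apply), "position" and "attitude" of the camera in the world. Camera axes: x right, y up, looking along -z (the intrinsics and any distortion apply to the point x, -y, -z); pixel columns grow to the right and rows downward; lengths in m; the calibration is good to about 2 mm. A picture is of the moment at which its call begins. camera_model takes no time and is no camera call.
- ctrl.hand_in(): hands the job in, once; it reports no verdict.
The state is a dict: "time_s": time; "qpos": joint angles; "joint_vel": joint speeds; "tau": joint torques, N m; "ee_pos": TCP position; "eef_rot": TCP orientation; "force": force on the tool from outside, world axes, zero at the start; "moment": the same for the moment, N m; "grip_width": finger opening in m.
Only numpy, scipy, OpenCV 4.12 (cv2) and the standard library are available. Lean on these libraries where they do the work, as an engineer would, in place of code of your own. Each camera call takes 0.05 s, during which the arm holds its last target. There are 200 camera calls.

TASK

Mount the block camera on its table stand: set its plate flat between the open jaws of the clamp with the lens pointing away from the knob, then turn the bar knob clockwise until the sprung lock pin drops into the notch of the cam disc, and let go. Where the pin drops differs from stand to stand, so feel for it: stop as soon as it has dropped, and never force the knob against the pin. Set the camera down gently and leave the other things on the worktop alone.

Things in the scene. Friction and masses are not known exactly. Their poses are not given: they have to be found in the camera images.
- camera_center (a point): Middle of the loose block camera, a grey rounded box 48 wide (its x) x 72 long (y) x 44 mm tall, black lens barrel 14 mm long on its +y end; 0.2 to 0.45 kg. Under it a neck 28 mm square, 8 mm high, and the quick-release plate, 40 (x) x 44 (y) x 8 mm. This point lies 38 mm above the plate's underside, centred over it. z up. Grip across the 48 mm width.
- camera_lens (a point): Front of the camera's lens, 50 mm from camera_center along the camera's y.
- clamp_seat (a point): Where the middle of the plate's underside goes: on the clamp's flat deck, 40 mm above the worktop, halfway between the open jaws. Its y runs from the knob to the fixed jaw (the lens must point along +y), x across, z up. The stand is a fixed, heavy grey block on a dark foot plate 130 x 200 mm.
- fixed_jaw (a point): Inner face of the fixed jaw at deck height, 26.5 mm from clamp_seat in +y. Both jaws are bars 44 mm long in x and 13.5 mm high; a lip 9.5 mm above the deck reaches 2 mm over the plate. The deck is open at both ends (x).
- moving_jaw (a point): Inner face of the sprung jaw on the knob's side, at deck height, 26.5 mm from clamp_seat in -y when open; lip like the other's. With the knob at 0 the lips are 49 mm apart (plate 44 mm: 2.5 mm spare on each side). As the knob turns this jaw slides up to 10 mm in +y, pushes the plate about 4.5 mm, under the fixed jaw's lip, and holds it with some 12 N.
- knob_grip (a point): On the vertical axis of the cam knob, at the height to grip, 82 mm above the worktop, 104.5 mm from clamp_seat in the stand's -y. The knob's black bar is 46 mm long (along this frame's x, which turns with it), 14 mm thick (y), 28 mm tall, from 18 mm below to 10 mm above this point. Below it, its top 56 mm above the worktop, the steel cam disc, 52 mm across, one notch in its rim.
- cam_knob (a joint): Angle of the knob, rad: 0 with the jaws open, growing clockwise seen from above (closing); starts at 0 to 0.12. It takes 0.1 to 0.4 N m. Where the pin drops differs from stand to stand: it starts to drop somewhere from 0.5 to 1.15 and then pulls the knob along, is fully in about 0.25 rad later, and 0.06 rad further on the notch's upright wall meets the pin and stops the knob hard.
- lock_pin (a joint): Travel of the lock pin, m: a domed level steel pin 8 mm thick with a black pull knob, in a holder on the knob's -x side (stand's axes), 52 mm above the worktop. Its spring (8 to 11 N) presses it on the rim of the cam disc. Below 0.001 while it rides on the rim, 0.005 to 0.0057 when fully in the notch, where it holds the knob. More than 28 N on it is forcing it.
- tape_roll: Bystander: roll of tape, 104 mm across, 25 mm high.
- marker: Bystander: marker pen, 135 mm long, 17 mm thick.
- scissors: Bystander: red-handled scissors lying flat, 199 mm long.
- tin_tea: Bystander: round tin, 76 mm across, 58 mm high.
Not all that is in view belongs to the job. What is shaped like the part that bears camera_center but green is not meant.

How it is judged:
By the outcome, as a careful person would: the job done as asked, in the order asked, and still so for the second after the job is handed in, with the robot touching nothing.
It also fails if it takes over 72 s, if anything falls off the work surface, if the arm or the gripper's body presses on something with over 40 N, if the wrist force passes 120 N, or if a joint passes its speed limit or range.

## Working session

There is one attempt and no reset: what is moved stays moved. The work goes in short steps, Python scripts to look and compute and a shell command to move; the robot and the scene stay as the last step left them, time stands still between calls to the robot, and variables do not carry over. Pictures are saved under pics/ and viewed, about 8 in all and at most 12, crops included, and the job is handed in when it is done.

```bash
mkdir -p pics
cat > h.py <<'E'
import numpy as np, cv2
from station import ctrl, imaging
from scipy.spatial.transform import Rotation as R
def cam(n):
    m=imaging.camera_model(n); return m
def att(m):
    a=np.array(m["attitude"],float)
    if a.shape==(3,3): return a
    if a.size==3: return R.from_euler('xyz',a).as_matrix()
    raise ValueError(a)
def ray(m,u,v):
    K=np.array(m["camera_matrix"]); k=m["k1"]
    xd=np.array([(u-K[0,2])/K[0,0],(v-K[1,2])/K[1,1]]); x=xd.copy()
    for _ in range(30): x=xd/(1+k*(x@x))
    d=att(m)@np.array([x[0],-x[1],-1]); return np.array(m["position"]),d
def onz(m,u,v,z):
    p,d=ray(m,u,v); return p+d*(z-p[2])/d[2]
def proj(m,X):
    K=np.array(m["camera_matrix"]); c=att(m).T@(np.array(X)-m["position"]); x=np.array([c[0],-c[1]])/-c[2]
    x=x*(1+m["k1"]*(x@x)); return K[0,0]*x[0]+K[0,2],K[1,1]*x[1]+K[1,2]
def snap(n,f):
    im=imaging.camera(n)[:,:,::-1].copy(); cv2.imwrite('pics/'+f,im); return im
E
python3 - <<'E'
from h import *
for n in("top","side"):
    print(imaging.camera_model(n)); snap(n,n+'0.png')
print(ctrl.get_obs())
E
```

```text
{'camera_matrix': array([[532.69672498,   0.        , 319.52587664],
       [  0.        , 532.69672498, 243.60602646],
       [  0.        ,   0.        ,   1.        ]]), 'k1': -0.1382439402252272, 'position': array([ 0.40458576, -0.18093579,  0.98265453]), 'attitude': array([ 0.1600557 , -0.02839784, -1.54385893])}
{'camera_matrix': array([[583.53445538,   0.        , 319.16069637],
       [  0.        , 583.53445538, 230.67646763],
       [  0.        ,   0.        ,   1.        ]]), 'k1': 0.03950594234220783, 'position': array([0.41539999, 0.37138291, 0.78591846]), 'attitude': array([ 0.66619133, -0.01056665, -2.89256334])}
{'time_s': 0.1, 'qpos': array([ 1.09040671e+00,  3.00422580e-01,  1.52150896e+00, -3.24563043e-05,
        1.32071655e+00, -6.65703193e-02]), 'joint_vel': array([-3.20563502e-03,  2.47719265e-05,  3.87311370e-04, -2.79229696e-04,
        1.53568699e-04, -8.84921260e-04]), 'tau': array([ 7.93696054e-04, -5.32650304e+01, -3.53283334e+01,  7.09290057e-02,
        2.34597491e-02, -3.07264281e-05]), 'ee_pos': array([0.22104399, 0.50336298, 0.20104346]), 'eef_rot': array([-3.14155381e+00,  1.05518859e-03,  1.15698510e+00]), 'force': array([-0.45221553,  0.20840547,  0.28286832]), 'moment': array([-0.02107341,  0.00264784,  0.01918857]), 'grip_width': 0.09411972784159461}
```

View pics/top0.png

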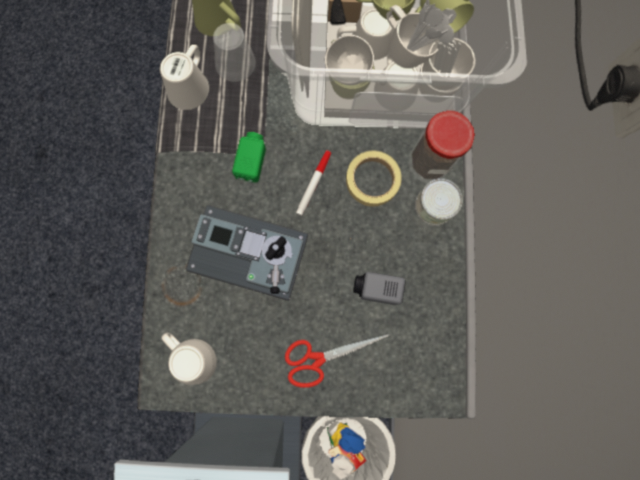

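View pics/side0.png

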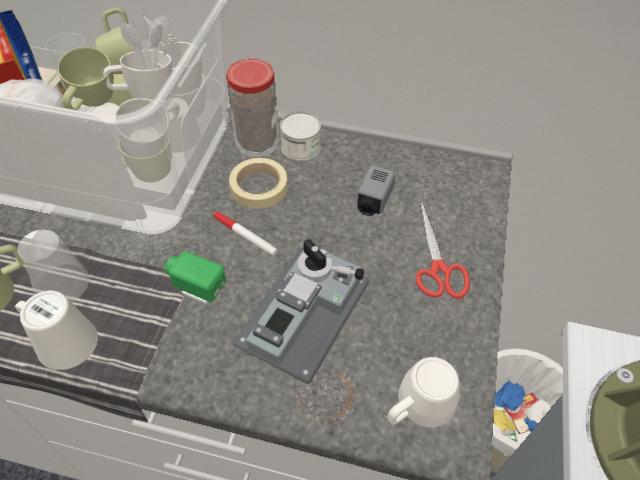

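The top view shows the stand at about (247,252), with the knob at (277,250) and the fixed jaw toward the left at (212,232). The grey camera is at (382,288) with its lens to the left at (358,285). The green decoy is at (250,157). Next I enlarge the stand and the camera.

Run:
```python
from h import *
a=cv2.imread('pics/top0.png'); b=cv2.imread('pics/side0.png')
A=cv2.resize(a[200:310,180:320],None,fx=4,fy=4,interpolation=cv2.INTER_CUBIC)  #560x440
B=cv2.resize(a[260:315,345:415],None,fx=3,fy=3,interpolation=cv2.INTER_CUBIC)  #210x165
C=cv2.resize(b[160:220,350:405],None,fx=4,fy=4,interpolation=cv2.INTER_CUBIC) #220x240
o=np.zeros((440,790,3),np.uint8); o[:,:560]=A; o[:165,570:780]=B; o[180:420,565:785]=C
cv2.imwrite('pics/c1.png',o)
m=cam("top"); s=cam("side")
print('cam top rough',onz(m,385,288,.06),'lens',onz(m,358,285,.038))
print('knob',onz(m,275,250,.09))
```

```text
cam top rough [ 0.47948382 -0.31936004  0.06      ] lens [ 0.48532012 -0.2741849   0.038     ]
knob [ 0.53604825 -0.12734449  0.09      ]
```

View pics/c1.png

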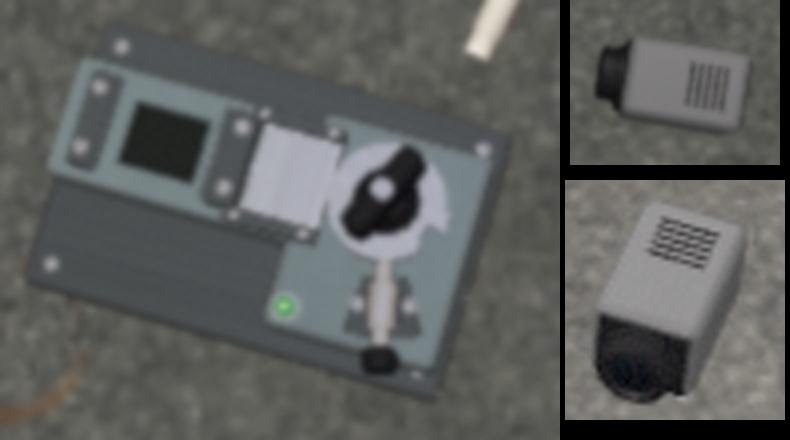

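Run:
```python
from h import *
m=cam("top"); s=cam("side")
f=lambda p,z:onz(m,(p[0]+.5)/4+180-.5,(p[1]+.5)/4+200-.5,z)
g=lambda p,z:onz(m,(p[0]-570+.5)/3+345-.5,(p[1]+.5)/3+260-.5,z)
h=lambda p,z:onz(s,(p[0]-565+.5)/4+350-.5,(p[1]-180+.5)/4+160-.5,z)
ft=[f(p,.01) for p in((121,47),(484,149),(417,375),(51,264))]
print('foot',np.round(ft,4)); print([np.linalg.norm(ft[i]-ft[i-1]).round(4) for i in range(4)])
d=ft[0]-ft[1]+ft[3]-ft[2]; print('stand y yaw',np.arctan2(d[1],d[0]))
pad=[f(p,.04) for p in((141,102),(209,121),(185,182),(119,160))]; seat=np.mean(pad,0); print('seat',seat)
js=[f(p,.0535) for p in((99,87),(81,146),(242,127),(224,187))]; print('jawscr',np.round(js,4),'mid',np.mean(js,0))
hub=f((381,188),.092);disc=f((388,199),.056);print('hub',hub,'disc',disc)
b1,b2=f((410,157),.092),f((354,228),.092);print('bar',b1,b2,np.linalg.norm(b1-b2),np.arctan2(*(b1-b2)[1::-1]))
v=seat-hub;print('hub->seat',np.linalg.norm(v[:2]),np.arctan2(v[1],v[0]))
c=[g(p,.06) for p in((634,38),(750,55),(742,128),(622,116))]
print('cam',np.round(c,4),np.mean(c,0),[np.linalg.norm(c[i]-c[i-1]).round(4) for i in range(4)])
d=c[0]-c[1]+c[3]-c[2];print('cam yaw y',np.arctan2(d[1],d[0]))
c=[h(p,.06) for p in((650,203),(745,228),(690,342),(600,312))]
print('side cam',np.round(c,4),np.mean(c,0),[np.linalg.norm(c[i]-c[i-1]).round(4) for i in range(4)])
d=c[3]-c[0]+c[2]-c[1];print('yaw',np.arctan2(d[1],d[0]))
```

```text
foot [[ 0.6169  0.0023  0.01  ]
 [ 0.5739 -0.169   0.01  ]
 [ 0.4685 -0.1418  0.01  ]
 [ 0.5139  0.0286  0.01  ]]
[np.float64(0.1063), np.float64(0.1766), np.float64(0.1089), np.float64(0.1764)]
stand y yaw 1.3173096870118703
seat [ 0.56769096 -0.02521465  0.04      ]
jawscr [[ 0.5889  0.0028  0.0535]
 [ 0.562   0.0092  0.0535]
 [ 0.5728 -0.062   0.0535]
 [ 0.5457 -0.0554  0.0535]] mid [ 0.56736626 -0.02635223  0.0535    ]
hub [ 0.54151033 -0.12702248  0.092     ] disc [ 0.54225479 -0.12811275  0.056     ]
bar [ 0.55517658 -0.13876316  0.092     ] [ 0.52410928 -0.11633225  0.092     ] 0.03831870097638802 -0.6253457486175769
hub->seat 0.10512021959226107 1.319092722622268
cam [[ 0.506  -0.2857  0.06  ]
 [ 0.4979 -0.3539  0.06  ]
 [ 0.4553 -0.3495  0.06  ]
 [ 0.4605 -0.2794  0.06  ]] [ 0.47990843 -0.31711181  0.06      ] [np.float64(0.046), np.float64(0.0687), np.float64(0.0429), np.float64(0.0703)]
cam yaw y 1.4752551834807464
side cam [[ 0.4973 -0.3461  0.06  ]
 [ 0.4549 -0.3418  0.06  ]
 [ 0.4658 -0.2717  0.06  ]
 [ 0.5052 -0.2785  0.06  ]] [ 0.4808212  -0.30955187  0.06      ] [np.float64(0.0681), np.float64(0.0427), np.float64(0.071), np.float64(0.04)]
yaw 1.4348791888598746
```

```bash
cat >> h.py <<'E'
def to(x,y,z,yaw):
    o=ctrl.get_obs(); M=R.from_euler('xyz',o["eef_rot"]).as_matrix()
    d=M.T@(np.array([x,y,z])-o["ee_pos"]); dy=-(yaw-o["eef_rot"][2]); dy=(dy+np.pi)%(2*np.pi)-np.pi
    print('t',round(o["time_s"],2),'pos',o["ee_pos"].round(4),'rpy',o["eef_rot"].round(3),'q6',o["qpos"][5].round(2),'go',d.round(4),'turn',dy.round(3),'w',round(o["grip_width"],4),'F',o["force"].round(1),'M',o["moment"].round(2))
E
python3 -m handwheel '[[[0,0,0,0.14],[0,0,0,0.14],[0,0,0,0.14],[0,0,0,0.14],[0,0,0,0.14],[0,0,0,0.14],[0,0,0,0.14],[0,0,0,0.14],[0,0,0,0.14]]]' 0.075 20
python3 -c "
from h import *
to(.48,-.314,.2,-.11)
m=cam('top');print('tip',onz(m,388,336,.003))"
```

```text
time_s: 1.0
ee_pos: [0.2203, 0.502, 0.1978]
eef_rot: [3.134, 0.002, -0.151]
force: [-0.1, -0.9, 1.0]
grip_width: 0.0749
t 1.0 pos [0.2203 0.502  0.1978] rpy [ 3.134e+00  2.000e-03 -1.510e-01] q6 1.24 go [0.3793 0.7678 0.0025] turn -0.041 w 0.0749 F [-0.1 -0.9  1. ] M [-0.01  0.08  0.01]
tip [ 0.39613941 -0.33447762  0.003     ]
```

```bash
python3 -m handwheel '[[[0.019,0.038,0,0],[0.019,0.038,0,0],[0.019,0.038,0,0],[0.019,0.038,0,0],[0.019,0.038,0,0],[0.019,0.038,0,0],[0.019,0.038,0,0],[0.019,0.038,0,0],[0.019,0.038,0,0],[0.019,0.038,0,0]]]'
python3 -m handwheel '[[[0.019,0.038,0,0],[0.019,0.038,0,0],[0.019,0.038,0,0],[0.019,0.038,0,0],[0.019,0.038,0,0],[0.019,0.038,0,0],[0.019,0.038,0,0],[0.019,0.038,0,0]]]'
python3 -c "
from h import *
to(.48,-.314,.2,-.11)"
```

```text
time_s: 2.0
ee_pos: [0.3491, 0.0845, 0.1978]
eef_rot: [3.131, 0.004, -0.151]
force: [0.1, 0.7, 0.7]
grip_width: 0.0749
time_s: 2.8
ee_pos: [0.4538, -0.2542, 0.2]
eef_rot: [3.131, 0.004, -0.153]
force: [0.6, 0.7, 0.2]
grip_width: 0.075
t 2.8 pos [ 0.4538 -0.2542  0.2   ] rpy [ 3.131  0.004 -0.153] q6 -0.42 go [0.035  0.0551 0.0004] turn -0.043 w 0.075 F [0.6 0.7 0.2] M [-0.08  0.09 -0.01]
```

```bash
python3 -m handwheel '[[[0.018,0.028,0,-0.04],[0.018,0.028,0,0],[0,0,0.03,0],[0,0,0.03,0],[0,0,0.02,0],[0,0,0,0]]]'
python3 -c "
from h import *
to(.48,-.314,.042,-.11)
snap('top','t2.png');b=snap('side','s2.png')
a=cv2.imread('pics/t2.png')
o=np.zeros((400,790,3),np.uint8);o[:,:390]=cv2.resize(a[230:330,330:428],(390,400));o[:,400:]=cv2.resize(b[130:230,330:428],(390,400));cv2.imwrite('pics/c2.png',o)"
```

```text
time_s: 3.4
ee_pos: [0.4816, -0.3232, 0.1148]
eef_rot: [3.133, 0.007, -0.117]
force: [-0.2, 0.6, 0.1]
grip_width: 0.0752
t 3.4 pos [ 0.4816 -0.3232  0.1148] rpy [ 3.133  0.007 -0.117] q6 -0.53 go [-0.0022 -0.0096  0.0727] turn -0.007 w 0.0752 F [-0.2  0.6  0.1] M [-0.    0.07 -0.01]
```

View pics/c2.png

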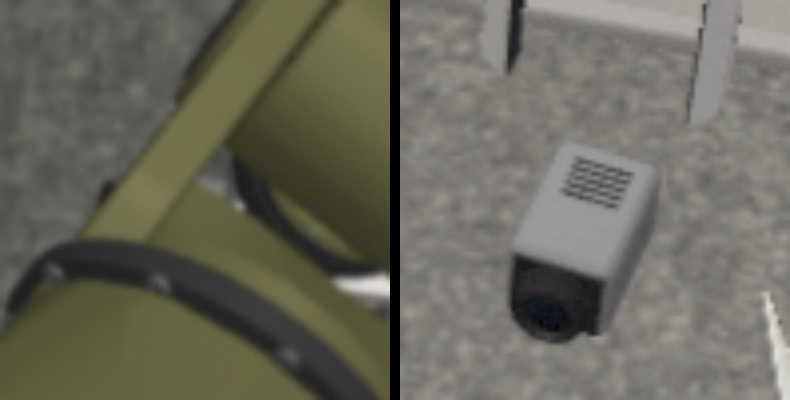

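The arm hides the top view. In the side view the camera's top face has its corners at crop (565,143), (657,172), (610,282) and (512,255), and the fingertips are at crop (508,73) and (693,123).

Run:
```python
from h import *
s=cam("side")
px=lambda p:((p[0]-400+.5)*98/390+330-.5,(p[1]+.5)/4+130-.5)
h=lambda p,z:onz(s,*px(p),z)
c=np.array([h(p,.06) for p in((565,143),(657,172),(610,282),(512,255))])
print('cam',c.mean(0),'len',np.linalg.norm(c[3]-c[0]),np.linalg.norm(c[2]-c[1]),'yaw',[np.arctan2(*(c[i]-c[j])[1::-1]) for i,j in((3,0),(2,1))])
o=ctrl.get_obs();M=R.from_euler('xyz',o["eef_rot"]).as_matrix()
for sx in(-.0375,.0375):
  for sy in(-.008,.008):
    u=proj(s,o["ee_pos"]+M@[sx,sy,.019]); print('tip pred',sx,sy,(u[0]-330)*390/98+400,(u[1]-130)*4)
```

```text
cam [ 0.48035629 -0.30862783  0.06      ] len 0.07019450848461437 0.06745788954434263 yaw [np.float64(1.4439113596416797), np.float64(1.4486272180469841)]
tip pred -0.0375 -0.008 676.0232744861944 155.4538983015483
tip pred -0.0375 0.008 686.8472916955069 129.1174416923741
tip pred 0.0375 -0.008 503.00755350672307 108.23368226972605
tip pred 0.0375 0.008 515.2339952927181 82.77945337104097
```

Run:
```python
from h import *
s=cam("side");b=cv2.imread('pics/s2.png')
x0,y0,k=325,100,7
o=cv2.resize(b[y0:y0+85,x0:x0+110],None,fx=k,fy=k,interpolation=cv2.INTER_CUBIC)
ob=ctrl.get_obs();M=R.from_euler('xyz',ob["eef_rot"]).as_matrix();print(ob["ee_pos"])
def dot(X,c):
    u=proj(s,X);cv2.circle(o,(int((u[0]-x0+.5)*k),int((u[1]-y0+.5)*k)),4,c,-1)
for sx in(-.0375,.0375):
  for sy in(-.008,.008): dot(ob["ee_pos"]+M@[sx,sy,.019],(0,0,255)); dot(ob["ee_pos"]+M@[sx,sy,-.019],(0,255,0))
dot(ob["ee_pos"],(255,0,0))
cv2.imwrite('pics/c3.png',o)
for n,z in(('foot',.01),): 
  for X in((.6169,.0023),(.5739,-.169),(.4685,-.1418),(.5139,.0286)): print(np.round(proj(s,[*X,z]),1))
```

```text
[ 0.48274976 -0.3239126   0.11782767]
[242.7 338.4]
[301.7 253.2]
[361.3 280.3]
[305.7 371. ]
```

View pics/c3.png

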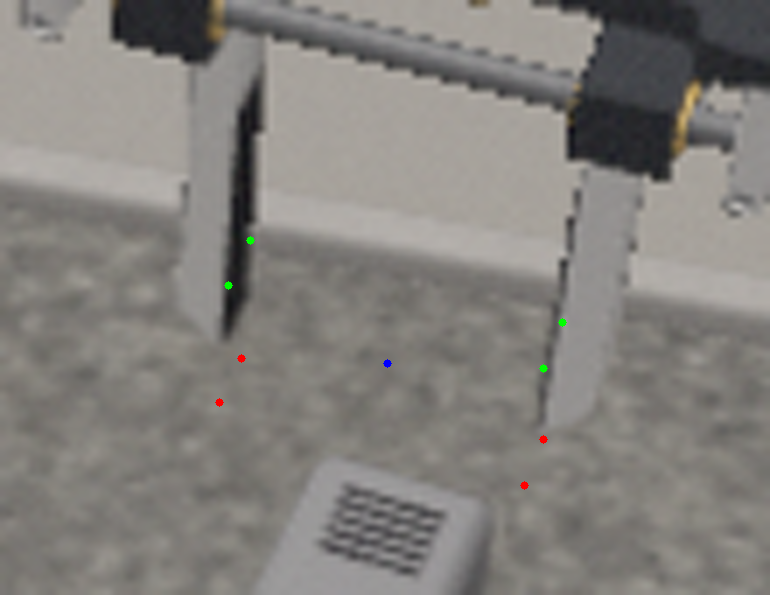

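```bash
python3 -m handwheel '[[[-0.002,-0.009,0.01,0],[0,0,0.02,0],[0,0,0.02,0],[0,0,0.02,0],[0,0,0,0],[0,0,0,0]]]'
python3 - <<'E'
from h import *
to(.48,-.315,.042,-.12)
s=cam("side");b=snap('side','s3.png')
x0,y0,k=330,130,7
o=cv2.resize(b[y0:y0+85,x0:x0+110],None,fx=k,fy=k,interpolation=cv2.INTER_CUBIC)
ob=ctrl.get_obs();M=R.from_euler('xyz',ob["eef_rot"]).as_matrix();print(ob["ee_pos"],ob["grip_width"])
def dot(X,c):
    u=proj(s,X);cv2.circle(o,(int((u[0]-x0+.5)*k),int((u[1]-y0+.5)*k)),3,c,-1)
for sx in(-.0375,.0375):
  for sy in(-.008,.008): dot(ob["ee_pos"]+M@[sx,sy,.019],(0,0,255)); dot(ob["ee_pos"]+M@[sx,sy,-.019],(0,255,0))
c,q=np.array([.480,-.315,.06]),R.from_euler('z',-.12).as_matrix()
for a in(-1,1):
  for e in(-1,1): dot(c+q@[a*.024,e*.036,0],(255,0,0))
cv2.imwrite('pics/c4.png',o)
E
```

```text
time_s: 4.1
ee_pos: [0.4843, -0.3138, 0.0514]
eef_rot: [3.126, -0.006, -0.115]
force: [-0.3, 0.7, 0.3]
grip_width: 0.0748
t 4.1 pos [ 0.4843 -0.3138  0.0514] rpy [ 3.126 -0.006 -0.115] q6 -0.51 go [-0.0042  0.0015  0.0094] turn 0.005 w 0.0748 F [-0.3  0.7  0.3] M [-0.01  0.1   0.01]
[ 0.4842925  -0.31379761  0.05137101] 0.07502059194297576
```

View pics/c4.png

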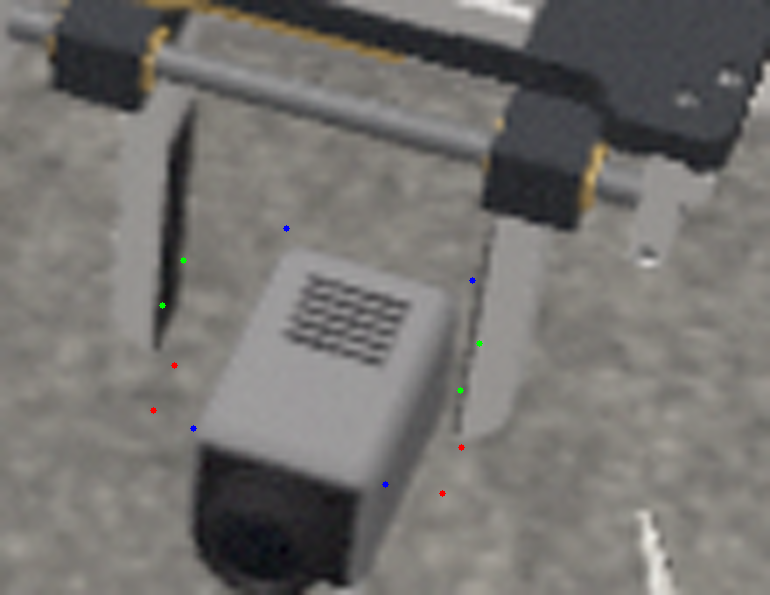

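Run:
```python
from h import *
s=cam("side")
x0,y0,k=330,130,7
ob=ctrl.get_obs();M=R.from_euler('xyz',ob["eef_rot"]).as_matrix()
f=lambda X:[round((a-b+.5)*k) for a,b in zip(proj(s,X),(x0,y0))]
for z in(-.078,-.058,-.098):
  print(z,[f(ob["ee_pos"]+M@[sx,sy,z]) for sx in(-.0885,.0885) for sy in(-.0375,.0375)],[f(ob["ee_pos"]+M@[sx,sy,z]) for sx in(-.0375,) for sy in(-.0885,.0885)])
# corners of big block seen in the raw image
b=cv2.imread('pics/s3.png'); cv2.imwrite('pics/c5.png',cv2.resize(b[60:220,280:500],None,fx=3.6,fy=3.6))
for z in(-.078,-.098): print([[round(v,1) for v in proj(s,ob["ee_pos"]+M@[sx,sy,z])] for sx in(-.0885,.0885) for sy in(-.0375,.0375)])
```

```text
-0.078 [[677, 369], [760, 141], [-76, 158], [36, -52]] [[386, 469], [604, -56]]
-0.058 [[663, 429], [746, 203], [-77, 219], [33, 11]] [[377, 529], [592, 6]]
-0.098 [[692, 306], [776, 78], [-75, 94], [39, -116]] [[396, 407], [616, -120]]
[[np.float64(426.3), np.float64(182.2)], [np.float64(438.1), np.float64(149.7)], [np.float64(318.6), np.float64(152.0)], [np.float64(334.6), np.float64(122.1)]]
[[np.float64(428.4), np.float64(173.3)], [np.float64(440.4), np.float64(140.6)], [np.float64(318.7), np.float64(143.0)], [np.float64(335.0), np.float64(112.9)]]
```

View pics/c5.png

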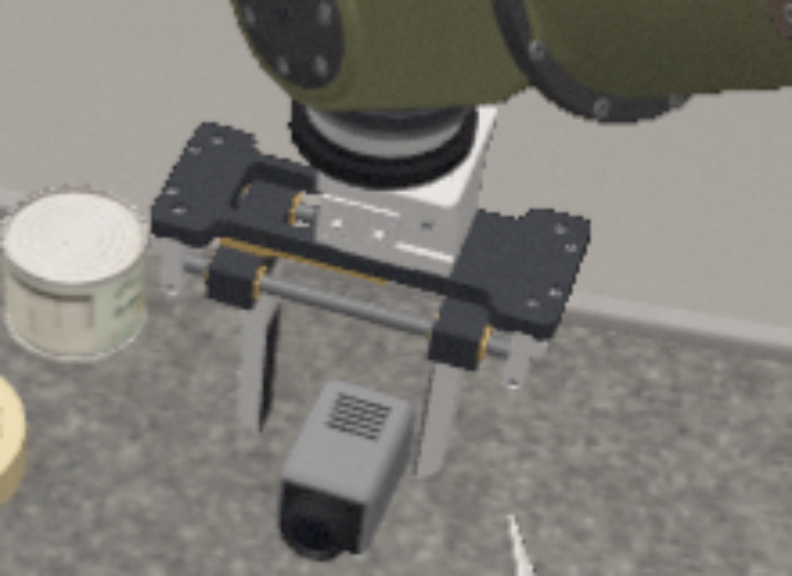

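The side view puts the fingers and gripper plate about 8 px above where they should be. That means the tool is about 20 mm higher, or 20 mm further away, than the calibration says. I'll settle it by descending gently with the force reading on.

```bash
python3 -m handwheel '[[[-0.003,0,0.01,0],[0,0,0.01,0],[0,0,0.005,0],[0,0,0,0],[0,0,0,0]]]'; for i in 1 2 3; do python3 -c "
from h import *
to(.48,-.315,.019,-.12)"; done
```

```text
time_s: 4.65
ee_pos: [0.482, -0.3143, 0.0266]
eef_rot: [3.124, -0.009, -0.115]
force: [-0.0, 0.5, 0.4]
grip_width: 0.0751
t 4.65 pos [ 0.482  -0.3143  0.0266] rpy [ 3.124 -0.009 -0.115] q6 -0.51 go [-0.002   0.0008  0.0076] turn 0.005 w 0.0751 F [-0.   0.5  0.4] M [-0.06  0.07  0.06]
t 4.65 pos [ 0.482  -0.3143  0.0266] rpy [ 3.124 -0.009 -0.115] q6 -0.51 go [-0.002   0.0008  0.0076] turn 0.005 w 0.0751 F [-0.   0.5  0.4] M [-0.06  0.07  0.06]
t 4.65 pos [ 0.482  -0.3143  0.0266] rpy [ 3.124 -0.009 -0.115] q6 -0.51 go [-0.002   0.0008  0.0076] turn 0.005 w 0.0751 F [-0.   0.5  0.4] M [-0.06  0.07  0.06]
```

```bash
python3 -m handwheel '[[[0,0,0.004,0],[0,0,0,0]]]'; python3 -m handwheel '[[[0,0,0.004,0],[0,0,0,0]]]'; python3 -m handwheel '[[[0,0,0.002,0],[0,0,0,0]]]'; python3 -m handwheel '[[[0,0,0.002,0],[0,0,0,0]]]'
python3 - <<'E'
from h import *
b=snap('side','s4.png');to(.48,-.315,.019,-.12)
s=cam("side");ob=ctrl.get_obs();M=R.from_euler('xyz',ob["eef_rot"]).as_matrix()
x0,y0,k=330,130,7
o=cv2.resize(b[y0:y0+85,x0:x0+110],None,fx=k,fy=k,interpolation=cv2.INTER_CUBIC)
for sx in(-.0375,.0375):
  for sy in(-.008,.008):
    u=proj(s,ob["ee_pos"]+M@[sx,sy,.019]);cv2.circle(o,(int((u[0]-x0+.5)*k),int((u[1]-y0+.5)*k)),3,(0,0,255),-1)
cv2.imwrite('pics/c6.png',o)
E
```

```text
time_s: 4.85
ee_pos: [0.4822, -0.3145, 0.0226]
eef_rot: [3.124, -0.009, -0.115]
force: [0.2, -0.6, -0.8]
grip_width: 0.0749
time_s: 5.05
ee_pos: [0.4823, -0.3147, 0.0184]
eef_rot: [3.123, -0.01, -0.115]
force: [0.1, 0.7, 0.5]
grip_width: 0.0748
time_s: 5.25
ee_pos: [0.4824, -0.3147, 0.0162]
eef_rot: [3.123, -0.01, -0.115]
force: [-0.0, 0.1, -0.2]
grip_width: 0.075
time_s: 5.45
ee_pos: [0.4824, -0.3148, 0.0141]
eef_rot: [3.123, -0.01, -0.115]
force: [0.5, 0.4, 0.5]
grip_width: 0.0749
t 5.5 pos [ 0.4825 -0.3149  0.0143] rpy [ 3.123 -0.01  -0.115] q6 -0.51 go [-0.0024  0.0005 -0.0047] turn 0.005 w 0.0748 F [-0.2 -0.4  0.4] M [-0.06  0.05  0.01]
```

```bash
python3 -m handwheel '[[[-0.001,0,-0.006,0],[0,0,0,0],[0,0,0,0]]]' 0.03 8;python3 -m handwheel '[[[0,0,0,0],[0,0,0,0],[0,0,0,0]]]' 0.03 25
python3 - <<'E'
from h import *
b=snap('side','s5.png');to(.48,-.315,.022,-.12)
o=cv2.resize(b[125:225,330:440],None,fx=6,fy=6,interpolation=cv2.INTER_CUBIC)
cv2.imwrite('pics/c7.png',o)
E
```

```text
time_s: 5.8
ee_pos: [0.4815, -0.3147, 0.0211]
eef_rot: [3.123, -0.01, -0.115]
force: [0.6, -0.5, 0.1]
grip_width: 0.0542
time_s: 6.1
ee_pos: [0.4815, -0.3147, 0.0213]
eef_rot: [3.123, -0.011, -0.115]
force: [0.5, -1.1, -0.1]
grip_width: 0.0481
t 6.15 pos [ 0.4815 -0.3147  0.0213] rpy [ 3.123 -0.01  -0.115] q6 -0.51 go [-0.0015  0.0005 -0.0007] turn 0.005 w 0.0482 F [-0.1 -0.3  0.3] M [-0.02  0.11 -0.03]
```

View pics/c7.png

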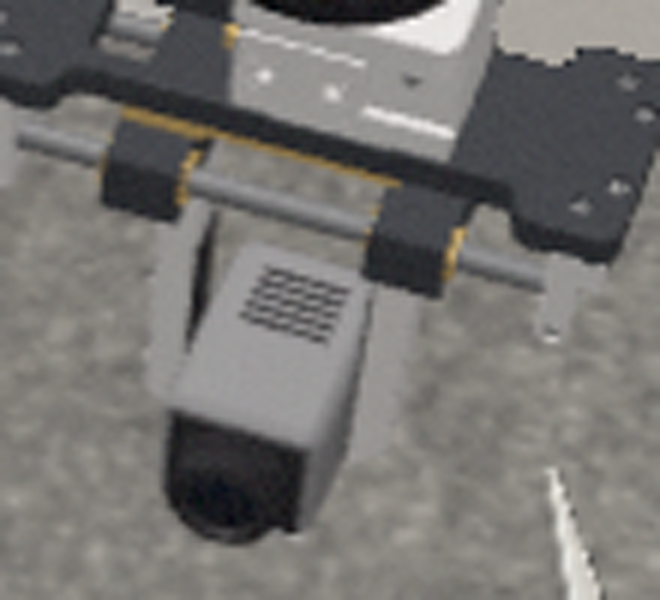

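The camera is gripped at 48 mm, with the pads about 3 mm ahead of its middle. I'll lift it.

```bash
python3 -m handwheel '[[[0,0,-0.01,0],[0,0,-0.03,0],[0,0,-0.04,0],[0,0,-0.03,0],[0,0,-0.01,0.05],[0,0,0,0.05],[0,0,0,0.035],[0,0,0,0]]]'
python3 -c "
from h import *
to(.568,-.023,.141,-.253)"
```

```text
time_s: 6.95
ee_pos: [0.479, -0.311, 0.1484]
eef_rot: [3.126, -0.01, -0.255]
force: [0.7, -0.0, -3.6]
grip_width: 0.048
t 6.95 pos [ 0.479  -0.311   0.1484] rpy [ 3.126 -0.01  -0.255] q6 -0.38 go [ 0.0134 -0.3012  0.0029] turn -0.002 w 0.048 F [ 0.7 -0.  -3.6] M [0.   0.03 0.05]
```

```bash
python3 -m handwheel '[[[0.001,-0.02,0,0],[0.001,-0.03,0,0],[0.001,-0.035,0,0],[0.002,-0.035,0,0],[0.002,-0.035,0,0],[0.002,-0.035,0,0],[0.002,-0.035,0,0],[0.001,-0.03,0,0],[0.001,-0.02,0,0],[0,-0.01,0,0]]]'
python3 -m handwheel '[[[0,-0.008,0,0],[0,0,0,0]]]'
python3 -c "
from h import *
to(.568,-.023,.141,-.253)"
```

```text
time_s: 7.95
ee_pos: [0.5627, -0.0284, 0.1445]
eef_rot: [3.126, -0.005, -0.246]
force: [-0.0, 0.1, -2.8]
grip_width: 0.0482
time_s: 8.15
ee_pos: [0.5646, -0.0198, 0.1443]
eef_rot: [3.126, -0.004, -0.244]
force: [0.4, -0.8, -3.6]
grip_width: 0.0481
t 8.15 pos [ 0.5646 -0.0198  0.1443] rpy [ 3.126 -0.004 -0.244] q6 0.16 go [0.0041 0.0023 0.0034] turn 0.009 w 0.0481 F [ 0.4 -0.8 -3.6] M [-0.06  0.08  0.04]
```

```bash
python3 -m handwheel '[[[0.004,0.002,0,0.009],[0,0,0.02,0],[0,0,0.02,0],[0,0,0.015,0],[0,0,0,0],[0,0,0,0]]]'
python3 - <<'E'
from h import *
to(.568,-.023,.0613,-.253)
b=snap('side','s6.png');a=snap('top','t6.png')
s=cam('side')
x0,y0=220,220
o=np.zeros((560,790,3),np.uint8)
B=cv2.resize(b[y0:y0+140,x0:x0+140],None,fx=4,fy=4,interpolation=cv2.INTER_CUBIC)
o[:560,:560]=B
o[:440,570:]=cv2.resize(a[200:310,180:235],None,fx=4,fy=4,interpolation=cv2.INTER_CUBIC)
cv2.imwrite('pics/c8.png',o)
E
```

```text
time_s: 8.75
ee_pos: [0.5689, -0.0299, 0.089]
eef_rot: [3.125, -0.007, -0.261]
force: [0.0, 0.8, -3.1]
grip_width: 0.0481
t 8.75 pos [ 0.5689 -0.0299  0.089 ] rpy [ 3.125 -0.007 -0.261] q6 0.16 go [-0.0028 -0.0069  0.0276] turn -0.008 w 0.0481 F [ 0.   0.8 -3.1] M [-0.07  0.13 -0.03]
```

View pics/c8.png

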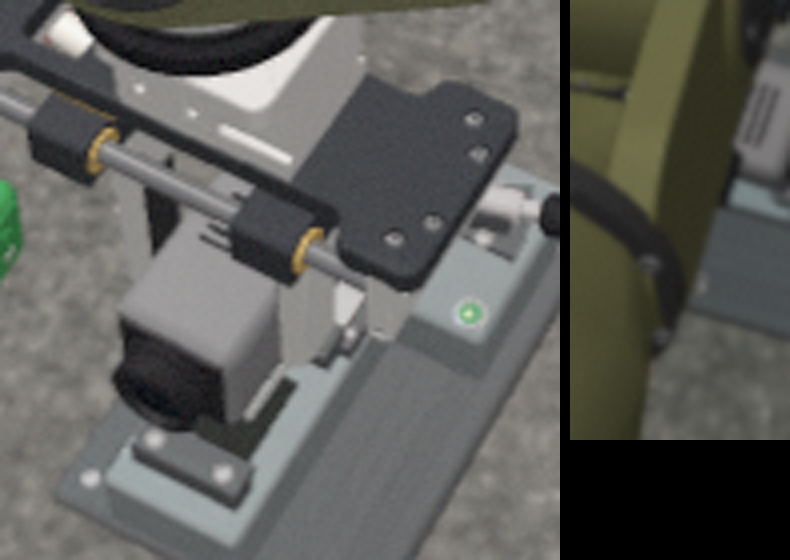

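Run:
```python
from h import *
s=cam('side'); ob=ctrl.get_obs(); print(ob["ee_pos"],ob["eef_rot"])
px=lambda p:((p[0]+.5)/4+220-.5,(p[1]+.5)/4+220-.5)
ipx=lambda u:[round((u[0]-219.5)*4),round((u[1]-219.5)*4)]
yaw=1.318; Y=np.array([np.cos(yaw),np.sin(yaw),0]);X=np.array([Y[1],-Y[0],0]);seat=np.array([.5675,-.0255,.04])
loc=lambda w:np.round([(w-seat)@X*1e3,(w-seat)@Y*1e3],1)
print('jaw screws side, stand-local mm',[loc(onz(s,*px(p),.0535)) for p in((155,437),(223,472))])
f=lambda p,z:onz(s,*px(p),z)
print('top screws local',[loc(np.array(w)) for w in((.5889,.0028,.0535),(.562,.0092,.0535))])
print('foot screw side',loc(f((90,479),.01)),'top',loc(np.array([.6169,.0023,.01])))
dz=ob["ee_pos"][2]-.0213
print('body top front L,R',loc(f((122,312),.06+dz)),loc(f((225,385),.06+dz)),'bottom front R',loc(f((235,420),.018+dz)),'plate bot front R',loc(f((245,420),.0+dz)))
c=ob["ee_pos"]-Y*.0025;c[2]=.038+dz;print('expected centre',loc(c),'front',loc(c)[1]+36,'plate front',loc(c)[1]+22)
```

```text
[ 0.56892903 -0.0296567   0.08925863] [ 3.12553612 -0.0070866  -0.26026585]
jaw screws side, stand-local mm [array([13.8, 33.5]), array([-14.3,  33.6])]
top screws local [array([13.6, 32.8]), array([-14. ,  32.2])]
foot screw side [40.8 41.1] top [40.9 39.3]
body top front L,R [21.5 31.6] [-22.3  38.6] bottom front R [-17.9  28.8] plate bot front R [-15.1  19. ]
expected centre [ 2.4 -6.2] front 29.8 plate front 15.8
```

Run:
```python
from h import *
b=cv2.imread('pics/s6.png');a=cv2.imread('pics/t6.png')
o=np.zeros((560,800,3),np.uint8)
o[:,:400]=cv2.resize(b[285:341,242:282],None,fx=10,fy=10,interpolation=cv2.INTER_CUBIC)
o[:,400:]=cv2.resize(a[205:275,215:265],(400,560),interpolation=cv2.INTER_CUBIC)
cv2.imwrite('pics/c9.png',o)
```

```text
(no output)
```

View pics/c9.png

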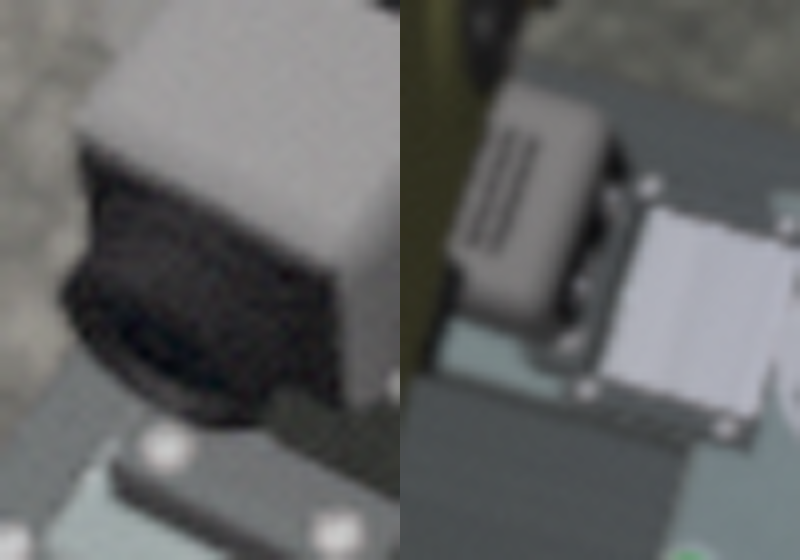

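Run:
```python
from h import *
m=cam('top');s=cam('side');ob=ctrl.get_obs();dz=ob["ee_pos"][2]-.0213;print(ob["ee_pos"])
yaw=1.318; Y=np.array([np.cos(yaw),np.sin(yaw),0]);X=np.array([Y[1],-Y[0],0]);seat=np.array([.5675,-.0255,.04])
loc=lambda w:np.round([(w-seat)@X*1e3,(w-seat)@Y*1e3],1)
# automatic grille centroid: dark pixels locally on the bright top face
def grille(f,box):
    g=cv2.cvtColor(cv2.imread('pics/'+f),cv2.COLOR_BGR2GRAY).astype(float)
    x0,x1,y0,y1=box; p=g[y0:y1,x0:x1]; w=np.clip(np.percentile(p,90)-p,0,None); w[w<12]=0
    yy,xx=np.mgrid[y0:y1,x0:x1]; return (w*xx).sum()/w.sum(),(w*yy).sum()/w.sum()
g0=((np.mean([690,729,725,687])-570+.5)/3+344.5,(np.mean([62,66,110,107])+.5)/3+259.5)
g1=((505-400+.5)/8+214.5,(190+.5)/8+204.5)
print('px',g0,g1,'auto0',grille('top0.png',(381,401,278,299)))
G0=onz(m,*g0,.06);G1=onz(m,*g1,.06+dz)
y0=1.456;Y0=np.array([np.cos(y0),np.sin(y0),0]);X0=np.array([Y0[1],-Y0[0],0])
for C0 in((.4799,-.317,.06),(.4815,-.3147,.06)):
    d=np.array(C0)-G0; print('centre from grille (local of block) mm',d@X0*1e3,d@Y0*1e3,'-> now',loc(G1+X*(d@X0)+Y*(d@Y0)))
px=lambda p:((p[0]+.5)/10+241.5,(p[1]+.5)/10+284.5)
print('front edge',loc(onz(s,*px((85,145)),.06+dz)),loc(onz(s,*px((335,262)),.06+dz)),'bot',loc(onz(s,*px((345,400)),.016+dz)))
```

```text
[ 0.56892903 -0.0296567   0.08925863]
px (np.float64(390.5833333333333), np.float64(288.4166666666667)) (227.6875, 228.3125) auto0 (np.float64(390.25228715611263), np.float64(288.6656519615822))
centre from grille (local of block) mm -0.5140085167675147 12.204930623460667 -> now [  2.2 -13.3]
centre from grille (local of block) mm 0.812008474823796 14.673063305876912 -> now [  3.6 -10.9]
front edge [20.4 33.5] [-17.4  32.7] bot [-14.5  29.3]
```

```bash
python3 -m handwheel '[[[-0.002,-0.0055,0,-0.007],[0,0,0,0],[0,0,0.004,0],[0,0,0,0],[0,0,0,0]]]'
python3 -c "
from h import *
to(.5675,-.0242,.0613,-.253)"
```

```text
time_s: 9.35
ee_pos: [0.5693, -0.0234, 0.087]
eef_rot: [3.126, -0.01, -0.252]
force: [-0.2, 0.2, -3.4]
grip_width: 0.048
t 9.35 pos [ 0.5693 -0.0234  0.087 ] rpy [ 3.126 -0.01  -0.252] q6 0.16 go [-0.0018  0.0008  0.0257] turn 0.001 w 0.048 F [-0.2  0.2 -3.4] M [ 0.02  0.09 -0.02]
```

```bash
python3 -m handwheel '[[[-0.001,0,0.004,0],[0,0,0.004,0],[0,0,0,0]]]'
python3 -c "
from h import *
to(.568,-.0238,.0613,-.253)"
python3 -m handwheel '[[[0,0,0.003,0],[0,0,0,0]]]'
```

```text
time_s: 9.65
ee_pos: [0.5682, -0.0233, 0.0782]
eef_rot: [3.126, -0.01, -0.252]
force: [-1.0, 0.1, -3.8]
grip_width: 0.0483
t 9.65 pos [ 0.5682 -0.0233  0.0782] rpy [ 3.126 -0.01  -0.252] q6 0.16 go [-0.0003  0.0003  0.0169] turn 0.001 w 0.0483 F [-1.   0.1 -3.8] M [-0.05  0.09  0.03]
time_s: 9.85
ee_pos: [0.5681, -0.0234, 0.0748]
eef_rot: [3.126, -0.01, -0.252]
force: [-0.2, 0.4, -3.2]
grip_width: 0.0485
```

```bash
python3 -m handwheel '[[[0,0,0.002,0],[0,0,0,0]]]'; python3 -m handwheel '[[[0,0,0.002,0],[0,0,0,0]]]';python3 -m handwheel '[[[0,0,0.002,0],[0,0,0,0]]]'
```

```text
time_s: 10.05
ee_pos: [0.5682, -0.0235, 0.0726]
eef_rot: [3.126, -0.01, -0.253]
force: [-0.1, 0.7, -2.8]
grip_width: 0.048
time_s: 10.25
ee_pos: [0.5683, -0.0235, 0.0705]
eef_rot: [3.126, -0.01, -0.253]
force: [0.4, 0.0, -3.0]
grip_width: 0.0483
time_s: 10.45
ee_pos: [0.5683, -0.0235, 0.0683]
eef_rot: [3.126, -0.01, -0.253]
force: [0.3, -0.4, -2.3]
grip_width: 0.0477
```

```bash
for i in 1; do python3 -m handwheel '[[[0,0,0.0015,0],[0,0,0,0]]]'; done; python3 -m handwheel '[[[0,0,0.0015,0],[0,0,0,0]]]'; python3 -m handwheel '[[[0,0,0.0015,0],[0,0,0,0]]]'
```

```text
time_s: 10.65
ee_pos: [0.5683, -0.0236, 0.0667]
eef_rot: [3.126, -0.01, -0.253]
force: [0.3, 0.7, -2.7]
grip_width: 0.0482
time_s: 10.85
ee_pos: [0.5684, -0.0236, 0.0652]
eef_rot: [3.126, -0.01, -0.252]
force: [-1.3, 1.0, -3.4]
grip_width: 0.0481
time_s: 11.05
ee_pos: [0.5684, -0.0236, 0.0635]
eef_rot: [3.126, -0.01, -0.252]
force: [-0.4, -0.7, -3.1]
grip_width: 0.0478
```

```bash
python3 -m handwheel '[[[0,0,0.001,0],[0,0,0,0]]]'; python3 -m handwheel '[[[0,0,0.001,0],[0,0,0,0]]]';python3 -m handwheel '[[[0,0,0.001,0],[0,0,0,0]]]'
```

```text
time_s: 11.25
ee_pos: [0.5684, -0.0236, 0.0624]
eef_rot: [3.126, -0.01, -0.253]
force: [0.4, 0.5, -3.3]
grip_width: 0.048
time_s: 11.45
ee_pos: [0.5685, -0.0237, 0.0614]
eef_rot: [3.126, -0.01, -0.253]
force: [0.4, 0.6, -3.0]
grip_width: 0.0481
time_s: 11.65
ee_pos: [0.5687, -0.0236, 0.0615]
eef_rot: [3.126, -0.011, -0.252]
force: [-0.2, 0.9, -2.7]
grip_width: 0.0478
```

```bash
python3 -m handwheel '[[[0,0,0.001,0],[0,0,0,0]]]'; python3 -m handwheel '[[[0,0,0.0015,0],[0,0,0,0]]]'
```

```text
time_s: 11.85
ee_pos: [0.569, -0.0235, 0.0614]
eef_rot: [3.126, -0.012, -0.252]
force: [0.6, 0.9, -3.1]
grip_width: 0.0482
time_s: 12.05
ee_pos: [0.5693, -0.0234, 0.0615]
eef_rot: [3.127, -0.013, -0.252]
force: [-0.2, -0.0, -5.1]
grip_width: 0.048
```

```bash
python3 -m handwheel '[[[0,0,-0.0005,0],[0,0,0,0]]]'; python3 -m handwheel '[[[0,0,0,0],[0,0,0,0],[0,0,0,0]]]' 0.056 ; python3 -c "
from h import *
to(.568,-.0238,.0613,-.253)
b=snap('side','s7.png')"
```

```text
time_s: 12.25
ee_pos: [0.5692, -0.0235, 0.0615]
eef_rot: [3.127, -0.013, -0.252]
force: [0.5, -0.3, -2.7]
grip_width: 0.0481
time_s: 12.55
ee_pos: [0.5696, -0.0236, 0.0615]
eef_rot: [3.127, -0.013, -0.252]
force: [-0.0, -0.6, -0.3]
grip_width: 0.0558
t 12.55 pos [ 0.5696 -0.0236  0.0615] rpy [ 3.127 -0.013 -0.252] q6 0.16 go [-0.0015  0.0006  0.0002] turn 0.001 w 0.0558 F [-0.  -0.6 -0.3] M [-0.05  0.03  0.06]
```

```bash
python3 -m handwheel '[[[0,0,0,0],[0,0,0,0],[0,0,-0.02,0],[0,0,-0.03,0],[0,0,-0.04,0],[0,0,-0.02,0],[0,0,0,0]]]' 0.08
python3 - <<'E'
from h import *
to(.5415,-.127,.17,.946)
E
```

```text
time_s: 13.3
ee_pos: [0.568, -0.0215, 0.1747]
eef_rot: [3.126, -0.011, -0.252]
force: [0.8, -0.5, -0.6]
grip_width: 0.0804
t 13.3 pos [ 0.568  -0.0215  0.1747] rpy [ 3.126 -0.011 -0.252] q6 0.16 go [0.0006 0.1087 0.0063] turn -1.198 w 0.0804 F [ 0.8 -0.5 -0.6] M [-0.07  0.13 -0.  ]
```

```bash
python3 -m handwheel '[[[-0.035,-0.026,-0.005,0],[-0.035,-0.026,0,0],[-0.035,-0.026,0,0],[-0.035,-0.026,0,0],[-0.035,-0.026,0,0],[-0.035,-0.026,0,0],[-0.035,-0.026,0,0],[-0.035,-0.026,0,0]]]'
python3 -m handwheel '[[[0,0,0,-0.149],[0,0,0,-0.149],[0,0,0,-0.149],[0,0,0,-0.149],[0,0,0,-0.149],[0,0,0,-0.149],[0,0,0,-0.149],[0,0,0,-0.149]]]' 0.04
python3 - <<'E'
from h import *
to(.5415,-.127,.17,.946)
b=snap('side','s8.png');a=snap('top','t8.png')
o=np.zeros((600,800,3),np.uint8)
o[:,:400]=cv2.resize(b[235:355,235:315],None,fx=5,fy=5,interpolation=cv2.INTER_CUBIC)
o[:550,400:]=cv2.resize(a[200:310,220:300],None,fx=5,fy=5,interpolation=cv2.INTER_CUBIC)
cv2.imwrite('pics/c10.png',o)
E
```

```text
time_s: 14.1
ee_pos: [0.3404, 0.2546, 0.1639]
eef_rot: [3.122, -0.005, -0.26]
force: [0.6, 0.5, -0.5]
grip_width: 0.0801
time_s: 14.9
ee_pos: [0.3331, 0.2569, 0.1538]
eef_rot: [3.135, 0.027, 0.944]
force: [-0.2, 0.4, -0.3]
grip_width: 0.0399
t 14.9 pos [0.3331 0.2569 0.1538] rpy [3.135 0.027 0.944] q6 -0.36 go [-0.189   0.3941 -0.0084] turn -0.002 w 0.0399 F [-0.2  0.4 -0.3] M [-0.06  0.   -0.  ]
```

View pics/c10.png

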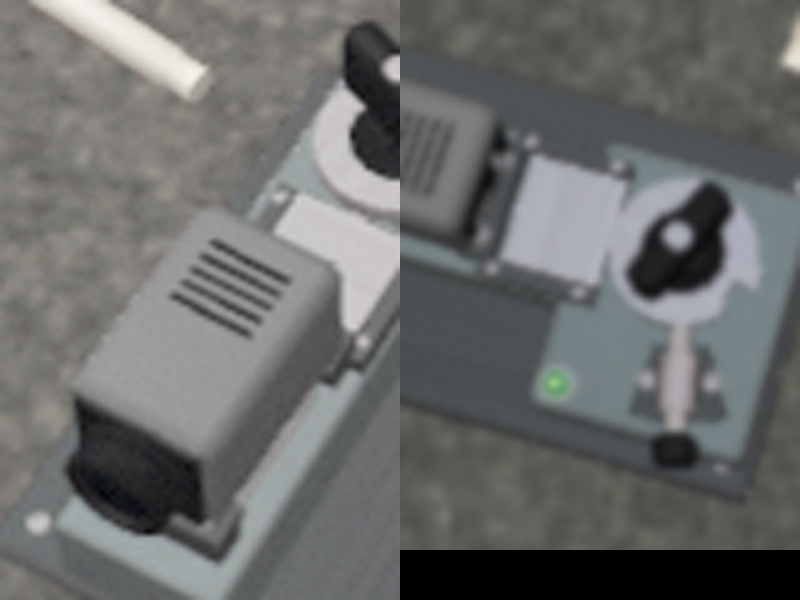

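The camera sits level between the jaws with its lens away from the knob. The knob bar runs from about (648,287) to (712,190) in the right crop, hub at (678,236), so its yaw is about -0.62. Next I move to the knob.

```bash
python3 -m handwheel '[[[-0.019,0.038,-0.01,0],[-0.019,0.038,0,0],[-0.019,0.038,0,0],[-0.019,0.038,0,0],[-0.019,0.038,0,0],[-0.019,0.038,0,0],[-0.019,0.038,0,0],[-0.019,0.038,0,0],[-0.019,0.038,0,0],[0,0,0,0]]]'
python3 - <<'E'
from h import *
to(.5415,-.127,.12,.95)
E
```

```text
time_s: 16.0
ee_pos: [0.5055, -0.0996, 0.1644]
eef_rot: [3.137, 0.03, 0.891]
force: [-0.2, 0.4, 0.6]
grip_width: 0.0403
t 16.0 pos [ 0.5055 -0.0996  0.1644] rpy [3.137 0.03  0.891] q6 -1.13 go [0.0026 0.045  0.0446] turn -0.059 w 0.0403 F [-0.2  0.4  0.6] M [ 0.01 -0.05  0.  ]
```

```bash
python3 -m handwheel '[[[0.001,0.022,0,-0.059],[0.001,0.022,0,0],[0,0,0,0],[0,0,0.02,0],[0,0,0.015,0],[0,0,0,0]]]'
python3 - <<'E'
from h import *
to(.5415,-.127,.068,.95)
E
```

```text
time_s: 16.6
ee_pos: [0.5395, -0.1241, 0.1243]
eef_rot: [-3.14, 0.032, 0.927]
force: [0.3, 0.4, 0.0]
grip_width: 0.0399
t 16.6 pos [ 0.5395 -0.1241  0.1243] rpy [-3.14   0.032  0.927] q6 -1.19 go [0.0007 0.0035 0.0563] turn -0.023 w 0.0399 F [0.3 0.4 0. ] M [ 0.   -0.01  0.06]
```

```bash
python3 -m handwheel '[[[0.0007,0.0035,0,-0.023],[0,0,0.01,0],[0,0,0.01,0],[0,0,0.01,0],[0,0,0.008,0],[0,0,0,0]]]'
python3 -c "
from h import *
to(.5415,-.127,.068,.95)"
```

```text
time_s: 17.2
ee_pos: [0.5417, -0.1254, 0.0843]
eef_rot: [-3.14, 0.031, 0.949]
force: [0.9, 0.1, 0.0]
grip_width: 0.04
t 17.2 pos [ 0.5417 -0.1254  0.0843] rpy [-3.14   0.031  0.949] q6 -1.21 go [-0.001   0.0008  0.0164] turn -0.001 w 0.04 F [0.9 0.1 0. ] M [-0.03 -0.03 -0.01]
```

```bash
python3 -m handwheel '[[[-0.001,0.001,0.006,0],[0,0,0.004,0],[0,0,0,0]]]'
python3 -m handwheel '[[[0,0,0.003,0],[0,0,0.002,0],[0,0,0,0]]]'
python3 -c "
from h import *
to(.5415,-.127,.068,.95)
b=snap('side','s9.png');cv2.imwrite('pics/c11.png',cv2.resize(b[205:305,255:395],None,fx=5.7,fy=5.7,interpolation=cv2.INTER_CUBIC))"
```

```text
time_s: 17.5
ee_pos: [0.5419, -0.1272, 0.0736]
eef_rot: [-3.14, 0.031, 0.949]
force: [-0.3, -0.1, -0.0]
grip_width: 0.04
time_s: 17.8
ee_pos: [0.5421, -0.1275, 0.0687]
eef_rot: [-3.141, 0.031, 0.949]
force: [-0.1, 0.0, 0.2]
grip_width: 0.0399
t 17.8 pos [ 0.5421 -0.1275  0.0687] rpy [-3.141  0.031  0.949] q6 -1.21 go [ 0.0001 -0.0007  0.0007] turn -0.001 w 0.0399 F [-0.1  0.   0.2] M [-0.03 -0.01  0.02]
```

View pics/c11.png

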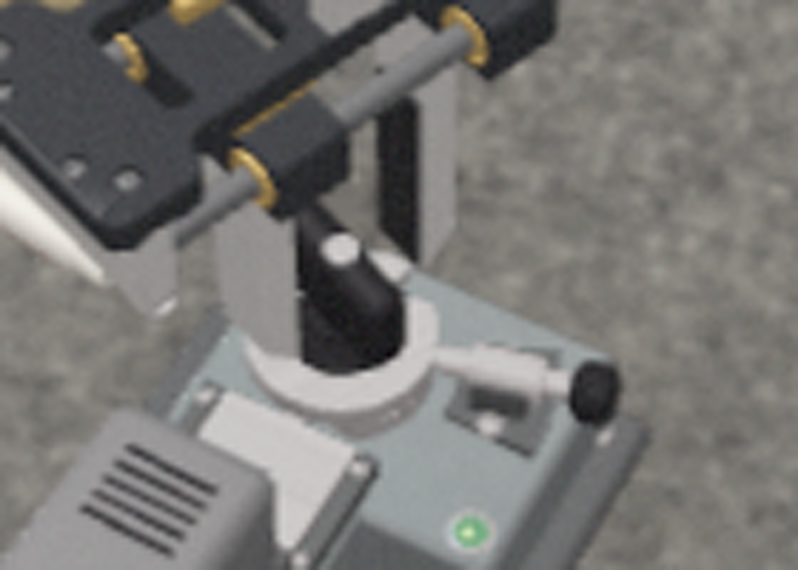

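```bash
python3 -m handwheel '[[[0,0,0,0],[0,0,0,0],[0,0,0,0]]]' 0.010 5
python3 -c "
from h import *
to(.5415,-.127,.068,.95)"
python3 -m handwheel '[[[0,0,0,0],[0,0,0,0]]]' 0.010 12
python3 -c "
from h import *
to(.5415,-.127,.068,.95)"
```

```text
time_s: 18.15
ee_pos: [0.5423, -0.1275, 0.0691]
eef_rot: [-3.142, 0.031, 0.949]
force: [0.5, 0.8, 0.3]
grip_width: 0.0194
t 18.15 pos [ 0.5423 -0.1275  0.0691] rpy [-3.142  0.031  0.949] q6 -1.21 go [-0.     -0.0009  0.0011] turn -0.001 w 0.0194 F [0.5 0.8 0.3] M [-0.02  0.02  0.04]
time_s: 18.35
ee_pos: [0.5425, -0.1271, 0.0691]
eef_rot: [3.141, 0.03, 0.948]
force: [0.1, 0.8, -1.5]
grip_width: 0.0145
t 18.35 pos [ 0.5425 -0.1271  0.0691] rpy [3.141 0.03  0.948] q6 -1.21 go [-0.0005 -0.0009  0.0012] turn -0.002 w 0.0145 F [ 0.1  0.8 -1.5] M [-0.07 -0.09 -0.13]
```

```bash
cat > st.py <<'E'
from h import *
o=ctrl.get_obs();print('t',round(o["time_s"],2),o["ee_pos"].round(4),'ang',round(.948-o["eef_rot"][2],3),'tilt',o["eef_rot"][:2].round(3),'F',o["force"].round(1),'M',o["moment"].round(2),'w',round(o["grip_width"],4))
E
python3 -m handwheel '[[[0,0,0,0],[0,0,0,0]]]' 0.010 40 >/dev/null; python3 st.py
python3 -m handwheel '[[[0,0,0,0.06],[0,0,0,0]]]' >/dev/null; python3 st.py
python3 -m handwheel '[[[0,0,0,0.06],[0,0,0,0]]]' >/dev/null; python3 st.py
python3 -m handwheel '[[[0,0,0,0.06],[0,0,0,0]]]' >/dev/null; python3 st.py
```

```text
t 18.55 [ 0.5426 -0.127   0.0691] ang -0.0 tilt [3.141 0.029] F [ 0.3  0.1 -0.4] M [ 0.33 -0.25  0.05] w 0.0136
t 18.75 [ 0.5425 -0.1271  0.0692] ang 0.061 tilt [3.14 0.03] F [ 1.3 -1.5 -1.5] M [ 0.12 -0.32  0.03] w 0.0138
t 18.95 [ 0.5425 -0.1272  0.0692] ang 0.119 tilt [3.138 0.03 ] F [ 0.5  0.  -0.8] M [ 0.27 -0.3   0.02] w 0.0137
t 19.15 [ 0.5424 -0.1272  0.0691] ang 0.175 tilt [3.136 0.029] F [ 1.   1.  -1.3] M [ 0.4  -0.27 -0.03] w 0.0136
```

```bash
for i in 1; do python3 -m handwheel '[[[0,0,0,0.06],[0,0,0,0]]]' >/dev/null; python3 st.py; done
python3 -m handwheel '[[[0,0,0,0.06],[0,0,0,0]]]' >/dev/null; python3 st.py
python3 -m handwheel '[[[0,0,0,0.06],[0,0,0,0]]]' >/dev/null; python3 st.py
python3 -m handwheel '[[[0,0,0,0.06],[0,0,0,0]]]' >/dev/null; python3 st.py
```

```text
t 19.35 [ 0.5423 -0.1273  0.0692] ang 0.229 tilt [3.135 0.029] F [ 0.7  0.  -0.9] M [ 0.35 -0.23  0.02] w 0.014
t 19.55 [ 0.5423 -0.1274  0.0692] ang 0.283 tilt [3.133 0.029] F [0.2 0.2 0.1] M [ 0.28 -0.25 -0.04] w 0.0139
t 19.75 [ 0.5422 -0.1274  0.0691] ang 0.336 tilt [3.132 0.029] F [ 0.8 -0.5 -1.5] M [ 0.16 -0.17 -0.  ] w 0.0136
t 19.95 [ 0.5421 -0.1274  0.0692] ang 0.388 tilt [3.13  0.028] F [-0.3  0.4 -1.4] M [ 0.27 -0.12 -0.03] w 0.0138
```

```bash
cat > st.py <<'E'
from h import *
o=ctrl.get_obs();b=imaging.camera('side')
p=b[258:288,348:374].astype(int).max(2);w=np.clip(60-p,0,None).astype(float)
n,l,s,c=cv2.connectedComponentsWithStats((w>0).astype(np.uint8));k=1+np.argmax(s[1:,4]);w[l!=k]=0
yy,xx=np.mgrid[258:288,348:374]
print('t',round(o["time_s"],2),o["ee_pos"].round(4),'ang',round(.948-o["eef_rot"][2],3),'tilt',o["eef_rot"][:2].round(3),'F',o["force"].round(1),'M',o["moment"].round(2),'tau6',o["tau"][5].round(3),'w',round(o["grip_width"],4),'pin px',round((w*xx).sum()/w.sum(),2),round((w*yy).sum()/w.sum(),2),s[k,4])
E
python3 - <<'E'
from h import *
s=cam('side');yaw=1.318;X=np.array([np.sin(yaw),-np.cos(yaw),0])
P=onz(s,359,273,.052);print('5mm pin travel in px',np.subtract(proj(s,P+X*.0053),proj(s,P)))
b=cv2.imread('pics/s9.png')[258:288,348:374].astype(int).max(2);w=np.clip(60-b,0,None).astype(float)
n,l,t,c=cv2.connectedComponentsWithStats((w>0).astype(np.uint8));k=1+np.argmax(t[1:,4]);w[l!=k]=0
yy,xx=np.mgrid[258:288,348:374];print('baseline s9',(w*xx).sum()/w.sum(),(w*yy).sum()/w.sum(),t[k])
E
python3 st.py
python3 -m handwheel '[[[0,0,0,0.06],[0,0,0,0]]]' >/dev/null; python3 st.py
python3 -m handwheel '[[[0,0,0,0.04],[0,0,0,0]]]' >/dev/null; python3 st.py
```

```text
5mm pin travel in px [-3.133564   -1.41643339]
baseline s9 358.6714150047483 274.6837606837607 [ 7 11  9 11 71]
t 19.95 [ 0.5421 -0.1274  0.0692] ang 0.388 tilt [3.13  0.028] F [-0.3  0.4 -1.4] M [ 0.27 -0.12 -0.03] tau6 1.087 w 0.0138 pin px 358.65 274.62 69
t 20.2 [ 0.5422 -0.1276  0.0692] ang 0.441 tilt [3.129 0.028] F [ 0.2 -0.9 -1.2] M [ 0.07 -0.19 -0.11] tau6 0.992 w 0.0136 pin px 358.78 274.75 68
t 20.45 [ 0.5421 -0.1277  0.0692] ang 0.473 tilt [3.128 0.027] F [ 0.1 -0.5 -0.7] M [ 0.3 -0.1  0.1] tau6 0.876 w 0.0137 pin px 358.69 274.66 70
```

```bash
python3 -m handwheel '[[[0,0,0,0.05],[0,0,0,0]]]' >/dev/null; python3 st.py
python3 -m handwheel '[[[0,0,0,0.05],[0,0,0,0]]]' >/dev/null; python3 st.py
python3 -m handwheel '[[[0,0,0,0.05],[0,0,0,0]]]' >/dev/null; python3 st.py
python3 -m handwheel '[[[0,0,0,0.05],[0,0,0,0]]]' >/dev/null; python3 st.py
```

```text
t 20.7 [ 0.542  -0.1277  0.0692] ang 0.517 tilt [3.127 0.027] F [-0.1  0.1 -0.5] M [ 0.34 -0.1   0.23] tau6 1.159 w 0.0135 pin px 358.82 274.63 70
t 20.95 [ 0.5419 -0.1277  0.0692] ang 0.562 tilt [3.125 0.027] F [ 0.1 -0.3 -0.6] M [ 0.23 -0.13  0.08] tau6 0.955 w 0.0137 pin px 358.7 274.61 70
t 21.2 [ 0.5419 -0.1278  0.0692] ang 0.607 tilt [3.124 0.026] F [-0.8 -0.1 -0.6] M [ 0.37 -0.    0.17] tau6 1.093 w 0.0137 pin px 358.68 274.77 69
t 21.45 [ 0.5418 -0.1278  0.0692] ang 0.651 tilt [3.123 0.025] F [-1.1 -0.5  0.4] M [ 0.14  0.   -0.14] tau6 0.719 w 0.0137 pin px 358.44 274.62 70
```

```bash
python3 -m handwheel '[[[0,0,0,0.045],[0,0,0,0]]]' >/dev/null; python3 st.py
python3 -m handwheel '[[[0,0,0,0.045],[0,0,0,0]]]' >/dev/null; python3 st.py
python3 -m handwheel '[[[0,0,0,0.04],[0,0,0,0]]]' >/dev/null; python3 st.py
```

```text
t 21.7 [ 0.5417 -0.1279  0.0692] ang 0.691 tilt [3.122 0.025] F [-1.2 -0.   0.3] M [ 0.28  0.08 -0.18] tau6 0.641 w 0.0136 pin px 358.26 274.54 72
t 21.95 [ 0.5416 -0.1279  0.0692] ang 0.732 tilt [3.122 0.024] F [-2.1  0.6  0.2] M [ 0.25  0.08 -0.37] tau6 0.443 w 0.014 pin px 357.5 274.3 71
t 22.2 [ 0.5415 -0.1278  0.0692] ang 0.767 tilt [3.121 0.024] F [-2.3 -1.   0.7] M [ 0.14  0.19 -0.07] tau6 0.656 w 0.0138 pin px 357.35 274.3 71
```

```bash
python3 -m handwheel '[[[0,0,0,0.04],[0,0,0,0]]]' >/dev/null; python3 st.py
python3 -m handwheel '[[[0,0,0,0.035],[0,0,0,0]]]' >/dev/null; python3 st.py
```

```text
t 22.45 [ 0.5415 -0.1279  0.0692] ang 0.803 tilt [3.12  0.023] F [-1.8  0.2  1.1] M [ 0.31  0.23 -0.14] tau6 0.549 w 0.014 pin px 356.68 274.21 73
t 22.7 [ 0.5414 -0.1279  0.0692] ang 0.833 tilt [3.119 0.023] F [-2.  -0.9  0.8] M [0.21 0.22 0.06] tau6 0.659 w 0.0138 pin px 356.58 274.18 71
```

```bash
python3 -m handwheel '[[[0,0,0,0.03],[0,0,0,0]]]' >/dev/null; python3 st.py
python3 -m handwheel '[[[0,0,0,0.025],[0,0,0,0]]]' >/dev/null; python3 st.py
```

```text
t 22.95 [ 0.5414 -0.1278  0.0692] ang 0.862 tilt [3.119 0.022] F [-2.6  0.2  1.2] M [ 0.21  0.21 -0.21] tau6 0.22 w 0.0138 pin px 355.85 274.05 72
t 23.2 [ 0.5413 -0.1279  0.0692] ang 0.887 tilt [3.118 0.021] F [-2.8 -0.5  1.8] M [0.21 0.24 0.08] tau6 0.428 w 0.0138 pin px 355.88 274.11 71
```

```bash
python3 -m handwheel '[[[0,0,0,0.02],[0,0,0,0]]]' >/dev/null; python3 st.py
```

```text
t 23.45 [ 0.5414 -0.1279  0.0692] ang 0.908 tilt [3.118 0.021] F [-1.6 -1.1  1.1] M [ 0.18  0.27 -0.08] tau6 0.17 w 0.0136 pin px 355.73 274.03 72
```

```bash
python3 -m handwheel '[[[0,0,0,0.015],[0,0,0,0]]]' >/dev/null; python3 st.py; python3 st.py
python3 -m handwheel '[[[0,0,0,0],[0,0,0,0]]]' 0.010 8 >/dev/null; python3 st.py
```

```text
t 23.7 [ 0.5413 -0.1279  0.0692] ang 0.923 tilt [3.117 0.021] F [-1.2 -1.   1.3] M [ 0.2   0.29 -0.05] tau6 0.209 w 0.0137 pin px 355.65 274.01 69
t 23.75 [ 0.5413 -0.1279  0.0692] ang 0.923 tilt [3.117 0.021] F [-3.2 -0.3  2.1] M [0.22 0.31 0.01] tau6 0.09 w 0.0139 pin px 355.79 273.96 71
t 24.0 [ 0.5412 -0.1279  0.0692] ang 0.922 tilt [3.117 0.021] F [-3.2  0.2  1.4] M [-0.02  0.42 -0.1 ] tau6 -0.101 w 0.0139 pin px 355.66 274.15 72
```

Pin travel has levelled off at about 3 px (5 mm) with almost no moment on the tool. I'll let go and watch whether it holds.

```bash
python3 -m handwheel '[[[0,0,0,0],[0,0,0,0],[0,0,0,0],[0,0,0,0]]]' 0.036 >/dev/null; python3 st.py; python3 st.py; python3 st.py
python3 -m handwheel '[[[0,0,-0.01,0],[0,0,-0.02,0],[0,0,-0.03,0],[0,0,-0.04,0],[0,0,-0.02,0],[0,0,0,0]]]' >/dev/null; python3 st.py
```

```text
t 24.45 [ 0.5419 -0.1279  0.0692] ang 0.922 tilt [3.117 0.019] F [ 0.3 -0.4  0.8] M [-0.03  0.02 -0.02] tau6 -0.002 w 0.0356 pin px 355.65 274.13 70
t 24.5 [ 0.5419 -0.1279  0.0692] ang 0.922 tilt [3.117 0.019] F [ 0.3  0.5 -0.7] M [-0.03  0.06  0.03] tau6 -0.002 w 0.0357 pin px 355.73 274.05 70
t 24.55 [ 0.5419 -0.1279  0.0692] ang 0.922 tilt [3.117 0.019] F [ 0.6 -0.3 -0.2] M [-0.04 -0.01 -0.03] tau6 -0.004 w 0.0359 pin px 355.7 274.15 70
t 25.2 [ 0.5438 -0.1246  0.1966] ang 0.922 tilt [3.117 0.019] F [ 0.1 -0.5 -0.1] M [-0.07  0.05 -0.05] tau6 -0.009 w 0.0357 pin px 355.71 274.03 71
```

```bash
python3 -m handwheel '[[[-0.02,-0.03,0,0],[-0.02,-0.04,0,0],[-0.02,-0.04,0,0],[-0.02,-0.04,0,0],[-0.02,-0.04,0,0],[-0.02,-0.04,0,0],[-0.02,-0.04,0,0],[-0.02,-0.04,0,0],[-0.02,-0.04,0,0],[0,0,0,0]]]'
cat > m.py <<'E'
from h import *
yaw=1.318;X=np.array([np.sin(yaw),-np.cos(yaw),0]);Y=np.array([np.cos(yaw),np.sin(yaw),0]);seat=np.array([.5675,-.0255,.04])
def shift(a,b,c,h,s=8,r=6):
    x,y=map(int,np.round(c)); T=cv2.cvtColor(a[y-h:y+h+1,x-h:x+h+1],cv2.COLOR_BGR2GRAY); W=cv2.cvtColor(b[y-h-r:y+h+r+1,x-h-r:x+h+r+1],cv2.COLOR_BGR2GRAY)
    T=cv2.resize(T,None,fx=s,fy=s,interpolation=cv2.INTER_CUBIC);W=cv2.resize(W,None,fx=s,fy=s,interpolation=cv2.INTER_CUBIC)
    q=cv2.matchTemplate(W,T,cv2.TM_CCOEFF_NORMED);_,v,_,l=cv2.minMaxLoc(q);return np.array(l)/s-r,round(v,3)
for n,fa,new in(('top','t8.png','t10.png'),('side','s8.png','s10.png')):
    a=cv2.imread('pics/'+fa);b=snap(n,new);m=cam(n)
    knob=seat-Y*.1045
    for nm,P,D,h in(('pin pull',knob-X*.064+[0,0,.012],X*.001,5),('grille',seat+[0,0,.06]-Y*.013,Y*.001,7),('camera rear/front edge',seat+[0,0,.06]+(-Y if n=='top' else Y)*.034,Y*.001,6),('foot screw',seat+X*40.9e-3+Y*40e-3-[0,0,.03],Y*.001,5)):
        P=P+0.;
        if nm=='pin pull': P=onz(m,*((275,290) if n=='top' else (358.7,273.5)),.052)
        g=np.subtract(proj(m,P+D),proj(m,P));d,v=shift(a,b,proj(m,P),h)
        print(n,nm,'px',d,'score',v,'mm along',round(d@g/(g@g),2),'px/mm',g.round(2))
E
python3 m.py; python3 -c "
from h import *
to(.3,.3,.2,0)"
```

```text
time_s: 26.25
ee_pos: [0.3409, 0.2306, 0.178]
eef_rot: [3.115, 0.038, 0.022]
force: [0.6, -0.9, -0.4]
grip_width: 0.0361
top pin pull px [ 0.    -2.875] score 0.904 mm along 4.8 px/mm [ 0.16 -0.55]
top grille px [-1.875 -0.25 ] score 0.959 mm along 3.19 px/mm [-0.56 -0.16]
top camera rear/front edge px [-2.   -0.25] score 0.961 mm along 3.38 px/mm [-0.57 -0.16]
top foot screw px [-0.125  0.25 ] score 0.984 mm along 0.1 px/mm [-0.51 -0.15]
side pin pull px [-3.125 -0.625] score 0.915 mm along 4.78 px/mm [-0.59 -0.27]
side grille px [-0.875  1.875] score 0.928 mm along 3.11 px/mm [-0.37  0.54]
side camera rear/front edge px [3. 4.] score 0.997 mm along 2.25 px/mm [-0.4   0.58]
side foot screw px [0. 0.] score 0.997 mm along 0.0 px/mm [-0.38  0.54]
t 26.35 pos [0.3427 0.228  0.1781] rpy [3.115 0.038 0.02 ] q6 0.48 go [-0.042  -0.0723 -0.0223] turn 0.02 w 0.0359 F [ 0.3 -0.4 -0.2] M [-0.08  0.04  0.02]
```

Both views give about 4.8 mm of pin travel, just under the 5.0 mm for fully in. The matching patch included some fixed background, so I'll check with edge profiles along the pin axis.

```bash
cat > e.py <<'E'
from h import *
import sys
yaw=1.318;X=np.array([np.sin(yaw),-np.cos(yaw),0]);Y=np.array([np.cos(yaw),np.sin(yaw),0])
from scipy.ndimage import map_coordinates
def prof(n,f,P,mm):
    m=cam(n);g=cv2.cvtColor(cv2.imread('pics/'+f),cv2.COLOR_BGR2GRAY).astype(float);out=[]
    for off in np.arange(-2.5,2.6,.5):
        uv=np.array([proj(m,P+X*t*1e-3+Y*off*1e-3) for t in mm]);out.append(map_coordinates(g,[uv[:,1],uv[:,0]],order=3))
    return np.mean(out,0)
mm=np.arange(-22,22,.25);new=sys.argv[1:3]
for n,fa,fb,c in(('top','t8.png',new[0],(275,290)),('side','s8.png',new[1],(358.7,273.5))):
    P=onz(cam(n),*c,.052);p=prof(n,fa,P,mm);q=prof(n,fb,P,mm)
    print(n,'before',p[::6].round().astype(int));print(n,'after ',q[::6].round().astype(int))
    def edges(a,rng):
        i0=np.argmin(np.where(abs(mm)<rng,a,999));lo=a[i0];o=[]
        for s in(-1,1):
            i=i0;pk=a[i0:i0+s*40:s].max();th=min((lo+pk)/2,75)
            while a[i]<th:i+=s
            o.append(mm[i]-s*.25*(a[i]-th)/(a[i]-a[i-s]))
        return np.round(o,2)
    e,f=edges(p,9),edges(q,12);print(n,'edges',e,f,'shift',f-e)
E
python3 e.py t10.png s10.png
```

```text
top before [ 84  82  80  79  81  82  80  71  64  67  63  43  28  27  31  34  34  34
  41  73 114 133 126 114 108 116 120 114 108 104]
top after  [ 84  82  80  79  81  82  80  71  64  70  78  81  80  70  50  31  27  30
  32  32  31  37  58  84 102 115 120 114 108 104]
top edges [-6.19  5.54] [-1.28 10.31] shift [4.91 4.77]
side before [122 121 119 115 108 109 115 118 120 115  81  40  36  49  51  50  50  49
  45 105 178 194 190 179 170 185 194 194 194 192]
side after  [124 124 121 116 114 112 116 121 121 122 115 103  95  74  45  35  47  52
  54  51  52  44  87 158 170 187 197 196 197 196]
side edges [-6.81 -3.49] [-2.55  1.64] shift [4.26 5.13]
```

```bash
python3 -m handwheel '[[[0.02,0.035,0,0],[0.02,0.04,0,0],[0.02,0.04,0,0],[0.02,0.04,0,0],[0.02,0.04,0,0],[0.02,0.04,0,0],[0.02,0.04,0,0],[0.02,0.04,0,0],[0.015,0.02,0,0],[0,0,0,0]]]'
python3 -c "
from h import *
to(.542,-.128,.13,.026)"
```

```text
time_s: 27.35
ee_pos: [0.5265, -0.1348, 0.1736]
eef_rot: [3.114, 0.046, 0.004]
force: [-0.4, 0.6, 0.2]
grip_width: 0.0357
t 27.35 pos [ 0.5265 -0.1348  0.1736] rpy [3.114 0.046 0.004] q6 -0.29 go [ 0.0175 -0.008   0.0426] turn -0.022 w 0.0357 F [-0.4  0.6  0.2] M [ 0.01  0.05 -0.04]
```

```bash
python3 -m handwheel '[[[0.0175,-0.008,0,-0.022],[0,0,0,0],[0,0,0.02,0],[0,0,0.02,0],[0,0,0.02,0],[0,0,0,0]]]'
python3 -c "
from h import *
to(.542,-.128,.0695,.026)"
```

```text
time_s: 27.95
ee_pos: [0.5359, -0.1342, 0.1083]
eef_rot: [3.115, 0.051, 0.017]
force: [0.3, -0.7, 0.1]
grip_width: 0.0359
t 27.95 pos [ 0.5359 -0.1342  0.1083] rpy [3.115 0.051 0.017] q6 -0.29 go [ 0.0082 -0.0071  0.0382] turn -0.009 w 0.0359 F [ 0.3 -0.7  0.1] M [-0.02  0.02 -0.05]
```

```bash
python3 -m handwheel '[[[0.0075,-0.006,0,-0.009],[0,0,0,0],[0,0,0,0]]]' >/dev/null
python3 -c "
from h import *
to(.542,-.128,.0695,.026)"
python3 -m handwheel '[[[0.001,0,0.01,0],[0.001,0,0.01,0],[0,0,0,0]]]'
python3 -c "
from h import *
to(.542,-.128,.0695,.026)"
```

```text
t 28.25 pos [ 0.5437 -0.1282  0.11  ] rpy [3.115 0.05  0.026] q6 -0.29 go [ 0.0003 -0.0013  0.0405] turn -0.0 w 0.0361 F [ 0.9 -0.8  0.1] M [-0.04  0.   -0.03]
time_s: 28.55
ee_pos: [0.5452, -0.1288, 0.0894]
eef_rot: [3.115, 0.048, 0.026]
force: [0.2, -0.2, 0.2]
grip_width: 0.0358
t 28.55 pos [ 0.5452 -0.1288  0.0894] rpy [3.115 0.048 0.026] q6 -0.29 go [-0.0022 -0.0014  0.02  ] turn 0.0 w 0.0358 F [ 0.2 -0.2  0.2] M [-0.08  0.06 -0.05]
```

```bash
python3 -m handwheel '[[[-0.002,-0.001,0.006,0],[0,0,0.006,0],[0,0,0.006,0],[0,0,0,0]]]' >/dev/null
python3 st.py
python3 -m handwheel '[[[0,0,0,0],[0,0,0,0],[0,0,0,0],[0,0,0,0]]]' 0.010 8 >/dev/null; python3 st.py
python3 -m handwheel '[[[0,0,0,0],[0,0,0,0]]]' 0.010 16 >/dev/null; python3 st.py
```

```text
t 28.95 [ 0.5418 -0.1283  0.0694] ang 0.922 tilt [3.115 0.049] F [ 0.4 -0.4 -0. ] M [-0.04 -0.02  0.04] tau6 0.001 w 0.0359 pin px 355.67 274.07 71
t 29.4 [ 0.541  -0.1285  0.0704] ang 0.922 tilt [3.115 0.051] F [-6.6 -0.3  1. ] M [-0.08  1.16 -0.07] tau6 -0.044 w 0.0145 pin px 355.65 274.1 69
t 29.65 [ 0.5409 -0.1285  0.0705] ang 0.922 tilt [3.115 0.051] F [ 0.7 -0.2 -2.9] M [-0.02 -0.21 -0.01] tau6 -0.059 w 0.0143 pin px 355.67 274.12 70
```

```bash
python3 -m handwheel '[[[0,0,0,0.012],[0,0,0,0]]]' >/dev/null; python3 st.py
python3 -m handwheel '[[[0,0,0,0.012],[0,0,0,0]]]' >/dev/null; python3 st.py; python3 st.py
```

```text
t 29.9 [ 0.5409 -0.1285  0.0705] ang 0.935 tilt [3.114 0.05 ] F [-1.5  0.4 -1.4] M [0.01 0.11 0.04] tau6 0.218 w 0.014 pin px 355.67 274.09 70
t 30.15 [ 0.5408 -0.1285  0.0705] ang 0.948 tilt [3.113 0.05 ] F [-2.  -0.3 -0.7] M [-0.04  0.11  0.06] tau6 0.3 w 0.0145 pin px 355.7 273.96 71
t 30.2 [ 0.5409 -0.1285  0.0704] ang 0.947 tilt [3.114 0.05 ] F [-1.5 -0.1 -0.7] M [-0.02  0.08  0.13] tau6 0.211 w 0.0143 pin px 355.74 274.02 71
```

With a further 0.025 rad the pin didn't move and the torque stayed tiny, so it is fully in. I'll let go and leave.

```bash
python3 -m handwheel '[[[0,0,0,0],[0,0,0,0],[0,0,0,0],[0,0,0,0]]]' 0.036 >/dev/null; python3 st.py
python3 -m handwheel '[[[0,0,-0.01,0],[0,0,-0.02,0],[0,0,-0.03,0],[0,0,-0.04,0],[0,0,-0.02,0],[0,0,0,0]]]' >/dev/null
python3 -m handwheel '[[[-0.02,-0.03,0,0],[-0.02,-0.04,0,0],[-0.02,-0.04,0,0],[-0.02,-0.04,0,0],[-0.02,-0.04,0,0],[-0.02,-0.04,0,0],[-0.02,-0.04,0,0],[-0.02,-0.04,0,0],[-0.02,-0.04,0,0],[0,0,0,0]]]'
sed -i 's/t10.png/t11.png/;s/s10.png/s11.png/' m.py; python3 m.py; python3 e.py t11.png s11.png | grep edges
python3 - <<'E'
from h import *
# bystanders untouched: compare first and last top picture
a,b=[cv2.cvtColor(cv2.imread('pics/'+f),cv2.COLOR_BGR2GRAY) for f in('top0.png','t11.png')]
for n,(x0,x1,y0,y1) in dict(tape=(340,408,145,210),marker=(292,335,148,218),scissors=(280,395,330,392),tin=(415,470,175,225),green=(228,270,128,185)).items():
    print(n,cv2.absdiff(a,b)[y0:y1,x0:x1].mean().round(2))
print(ctrl.get_obs()["time_s"],ctrl.get_obs()["force"])
E
```

```text
t 30.65 [ 0.5414 -0.1286  0.0709] ang 0.947 tilt [3.113 0.049] F [-0.3 -0.1 -0.6] M [-0.11  0.07  0.07] tau6 -0.004 w 0.0359 pin px 355.72 274.1 71
time_s: 32.3
ee_pos: [0.3558, 0.2356, 0.1895]
eef_rot: [3.112, 0.055, -0.003]
force: [0.4, 0.1, -0.3]
grip_width: 0.0361
top pin pull px [ 0.    -2.875] score 0.905 mm along 4.8 px/mm [ 0.16 -0.55]
top grille px [-1.875 -0.25 ] score 0.959 mm along 3.19 px/mm [-0.56 -0.16]
top camera rear/front edge px [-2.   -0.25] score 0.962 mm along 3.38 px/mm [-0.57 -0.16]
top foot screw px [-0.125  0.375] score 0.983 mm along 0.03 px/mm [-0.51 -0.15]
side pin pull px [-3.125 -0.625] score 0.913 mm along 4.78 px/mm [-0.59 -0.27]
side grille px [-0.875  1.875] score 0.928 mm along 3.11 px/mm [-0.37  0.54]
side camera rear/front edge px [0.875 2.875] score 0.997 mm along 2.66 px/mm [-0.4   0.58]
side foot screw px [0. 0.] score 0.996 mm along 0.0 px/mm [-0.38  0.54]
top edges [-6.19  5.54] [-1.27 10.3 ] shift [4.92 4.76]
side edges [-6.81 -3.49] [-2.57  1.68] shift [4.24 5.17]
tape 0.56
marker 0.59
scissors 0.57
tin 0.53
green 0.63
32.4 [ 0.46172    -0.53970909 -0.04705597]
```

```bash
python3 -c "
from station import ctrl
print(ctrl.hand_in())"
```

```text
the job is handed in; nothing more can be done
None
```

The camera is mounted in the clamp with its lens pointing away from the knob, the lock pin has dropped into the notch, and I handed the job in at about 32 s.

**What I did:** I gripped the camera across its width, lowered it between the open jaws and let it go on the deck. I then turned the knob clockwise in small steps while watching the pin's pull knob in the side picture. The pin started to drop after about 0.63 rad of turn, and I let go at 0.92.

**Second turn:** The pin reading was borderline, so I gripped the knob again and turned it another 0.025 rad at low grip force. The pin did not move, and there was almost no torque and no wall contact. I released it and moved the arm clear.

**Last checks:**
- **Lock pin:** measured travel is about 4.8–4.9 mm, slightly under the stated 5.0 mm. One side-view edge gave 4.2 mm and the other 5.2 mm. I judged the pin fully in because it stayed level over the last turn and held after release.
- **Camera:** the clamp pushed it about 3.2 mm towards the fixed jaw, less than the nominal 4.5 mm. I put that down to setting it about 1 mm forward of centre, but did not check directly that the plate is under the lip.
- **Bystanders:** comparing the first and last top pictures, none of them had moved.

**What disagreed:**
- **Tool height:** the side view showed the fingertips about 20 mm above where the reported pose puts them. I set heights from where the camera rested on the table and watched the force while descending.
- **Setting down:** the descent stopped at the expected deck height, but the wrist still carried the camera's weight until I opened the fingers. It may have dropped a very small distance. It sat level in the pictures afterwards.

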